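# Hold the print block flush on the tilted easel

### The arm

A 6-joint arm with a two-finger parallel gripper is mounted at the origin on the work surface. World frame = base frame: x ahead of the robot, y to its left, z up, the work surface at z = 0. Lengths are in m, angles in rad, forces in N, time in s.
With the tool pointing down it reaches from about 0.25 to 0.85 m from the base axis. Payload 12.5 kg.
Tool frame: the origin (TCP) lies on the centre line of the jaws, within the pads' length; the fingertips stand 22 mm ahead of it and the grasp point (between the pads) lies 3 mm ahead of it; z points along the fingers, y is the line along which they close (so a half turn about z gives the same grasp; the last joint's range is limited). The gripper opens to 93 mm and grips with 3 to 60 N. Pads are 15 mm wide; open, the fingers measure 128 mm over their backs; the gripper's body (75 mm by 188 mm) begins 65 mm behind the grasp point.
Start: joints at [-1.204, 0.351, 1.652, -0, 1.139, -0.085], TCP at [0.24, -0.495, 0.216] pointing down, gripper open.
Joint ranges: [-2.75, 2.75], [-0.79, 2.1], [0.01, 2.65], [-1.57, 4.71], [0.07, 3.14], [-2.87, 2.87]. Speed limits (rad/s): [2.22, 2.22, 2.79, 3.14, 3.14, 3.14].

### API

Orientations are given as a rotation vector (axis times angle).
In Python, from plant import * gives the robot as it stands. Calls block until the motion is done:
- move_ptp(position, orientation): joint-space move of the TCP to a pose.
- move_l(position, orientation=None, v=0.15, until_force=None): straight line of the TCP; orientation=None keeps the orientation; v is the mean speed in m/s. With until_force (N) it stops when the force on the tool has changed by that much, and returns True; else False.
- move_joints(angles): joint-space move.
- grip(opening, grasp_force=None): finger opening in m; grasp_force is the grip in N (None keeps the last); returns when the fingers have stopped.
- dwell(seconds).
- inverse_kinematics(position, orientation): joint angles nearest the present ones, or None.
- observe(): the state.
- get_image(name): name is "side" or "top" or "wrist"; returns a dict with "img" (384x512x3 uint8, blue, green, red), "depth" (384x512 float32, m along the optical axis (not along the pixel's ray), 0 where there is no reading), "camera_matrix" (3x3 intrinsics, pixels), "dist_coeffs" ([k1, k2, p1, p2, k3] as OpenCV has them; the pictures are not rectified), "R" (3x3) and "t" (3): a world point X has camera coordinates R X + t. Camera axes: x right, y down, z forward; pixel columns grow to the right and rows downward; lengths in m; the calibration is good to about 2 mm. A picture is of the moment at which its call begins.
A pose or a line that the arm cannot do raises PlanningError and nothing moves.
- sign_off(): hands the job in; it is judged then, once.
The state is a dict: "clock": time; "joint_positions": joint angles; "joint_velocities": joint speeds; "tau": joint torques, N m; "ee_pos": TCP position; "tool_rot": TCP orientation; "ft_force": force on the tool from outside, world axes, zero at the start; "wrist_torque": the same for the moment, N m; "opening": finger opening in m; "grasp_force": force on a finger pad.
Only numpy, scipy, OpenCV 4.12 (cv2) and the standard library are available. Lean on these libraries where they do the work, as an engineer would, in place of code of your own. Each camera call takes 0.05 s, during which the arm holds its last target. There are 200 camera calls.

### The job

The ink pot on the round cork coaster shows the colour in use: take the printing block with the grip of that colour and leave the other block alone. Tilt it to match the paper on the sloping, sprung platen of the easel, feel it go flat against the paper, centred and square inside the drawn frame with its rib running up the slope, and keep pressing it there flush and firmly, with about 10 newtons. Finish with the gripper still holding and pressing the block; do not disturb the pots or push the easel board out of its slope.

Things in the scene. Friction and masses are not known exactly. Their poses are not given: they have to be found in the camera images.
- blue_block: hand printing block, face down on the table: pale wood base 70 (its x) x 60 (its y) x 12 mm with a black printing face underneath; centred on top an upright blue grip rib, 60 mm long (along x), 22 mm wide (along y), its top 54 mm above the printing face. 0.11 to 0.22 kg. Origin: centre of the printing face; z points from face to rib.
- orange_block: hand printing block, face down on the table: pale wood base 70 (its x) x 60 (its y) x 12 mm with a black printing face underneath; centred on top an upright orange grip rib, 60 mm long (along x), 22 mm wide (along y), its top 54 mm above the printing face. 0.11 to 0.22 kg. Origin: centre of the printing face; z points from face to rib.
- blue_pot: closed ink pot, white jar with blue label band and lid, 58 mm across, 70 mm tall, about 0.3 kg; stands on the cork coaster or on the steel plate. Origin: centre of its underside.
- orange_pot: closed ink pot, white jar with orange label band and lid, 58 mm across, 70 mm tall, about 0.3 kg; stands on the cork coaster or on the steel plate. Origin: centre of its underside.
- coaster: round cork coaster fixed to the table, 90 mm across, 6 mm thick, left or right of the easel: the pot on it is the colour in use. Origin: centre of its underside.
- tray: square steel plate fixed to the table, 90 x 90 x 6 mm, on the other side of the easel: the pot on it is put away. Origin: centre of its underside.
- easel: base of the adjustable table easel, fixed to the table: wooden slab 250 (x) x 230 (y) x 14 mm with an upright curved steel arm (8 mm thick) on each side at y = +-119 mm, rising to about 160 mm above the table at the far end. Origin: centre of its underside; its x points from the low near edge of the slope to the high far edge.
- board_edge (a point): middle of the far, high edge of the easel's plywood board (220 mm up the slope x 210 mm wide x 12 mm), on its upper face. The board is hinged at its low edge near the robot, 30 mm above the table, and rises away from the robot by 0.2 to 0.5 rad, different each time; its stiff hinge (15 N m) stays put when pressed. x up the slope, z outward normal.
- platen: aluminium platen 190 x 190 x 4 mm with white paper 170 x 170 x 1 mm on it, on springs 10 mm above the board and parallel to it. Pressed, it gives straight along its normal by about 1 mm per 4 N (after the first 2 N), at most 8 mm. Origin: centre of its underside, 112 mm up the slope from the hinge; x up the slope, y across, z outward normal.
- print_frame (a point): centre of the black drawn frame, in the plane of the paper's face (5 mm along z from the platen's origin; moves with it). The frame is 94 mm up the slope by 84 mm across inside its 4 mm lines (flat, no obstacle). Axes as the platen: x up the slope, y across, z the outward normal of the paper.

How it is judged:
By the outcome, as a careful person would: the job done as asked, in the order asked, and still so for the second after the job is handed in, while the arm keeps its last pose, push and grip.
It also fails if it takes over 38 s, if anything falls off the work surface, if the arm or the gripper's body presses on something with over 40 N, if the wrist force passes 120 N, or if a joint passes its speed limit or range.

## Working session

There is one attempt and no reset: what is moved stays moved. The work goes in short steps, each a Python script; the robot and the scene stay as the last script left them, time stands still between calls to the robot, and variables do not carry over. Pictures are saved under pics/ and viewed, at most 10 in all, crops included, and the job is handed in when it is done.

```bash
mkdir -p pics
cat > h.py <<'E'
from plant import *
import numpy as np, cv2
from scipy.spatial.transform import Rotation as Rn
def pts(c):
    """world points for every pixel from depth"""
    h,w=c["depth"].shape
    u,v=np.meshgrid(np.arange(w),np.arange(h))
    p=cv2.undistortPoints(np.stack([u,v],-1).reshape(-1,1,2).astype(np.float64),c["camera_matrix"],c["dist_coeffs"]).reshape(h,w,2)
    d=c["depth"][...,None]
    X=np.concatenate([p*d,d],-1)
    return (X-c["t"])@c["R"]
def ray(c,uv):
    p=cv2.undistortPoints(np.array(uv,float).reshape(-1,1,2),c["camera_matrix"],c["dist_coeffs"]).reshape(-1,2)
    d=np.c_[p,np.ones(len(p))]@c["R"]
    return -c["R"].T@c["t"],d
def onplane(c,uv,n,k):
    o,d=ray(c,uv); return o+d*((k-n@o)/(d@n))[:,None]
E
python3 - <<'E'
from h import *
import pickle
cs={n:get_image(n) for n in ("top","side")}
pickle.dump(cs,open("c0.pkl","wb"))
for n,c in cs.items():
    for k in c: c[k]=np.asarray(c[k])
    cv2.imwrite(f"pics/{n}0.png",c["img"]); print(n,(-c["R"].T@c["t"]).round(3),c["camera_matrix"][0,0], (c["depth"]>0).mean())
s=observe(); print(s["ft_force"],s["tool_rot"],s["clock"])
E
```

```text
top [0.461 0.005 1.211] 460.8933001929162 0.9958038330078125
side [0.447 0.849 0.624] 434.64445891993256 0.9959462483723959
[-0.97865654 -0.00256949 -0.42669223] [-3.06081713e+00 -7.03424626e-01  1.85751239e-04] 0.1
```

View pics/top0.png

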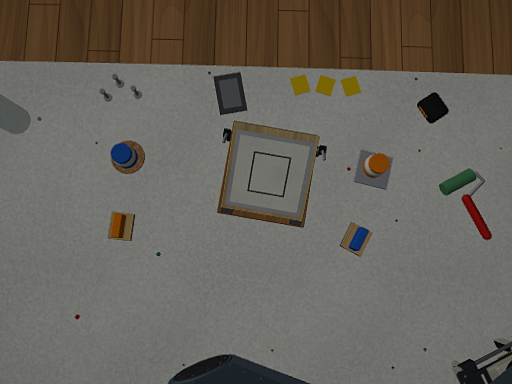

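View pics/side0.png

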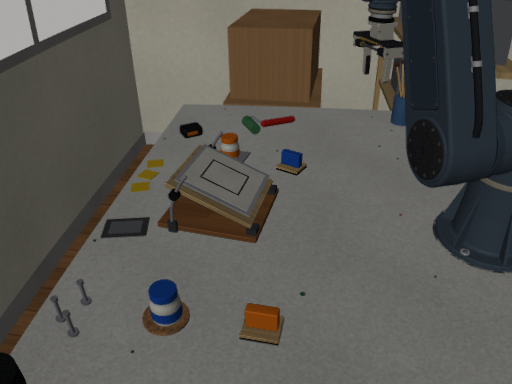

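The blue pot (top 126,156) stands on the round cork coaster and the orange pot (375,168) on the steel plate, so I take the blue block, at about (356,239) in the top view. The paper frame is at about (270,174).

```bash
cat > m.py <<'E'
from h import *
import pickle
cs=pickle.load(open("c0.pkl","rb"))
for n,box,pb in (("top",(335,215,380,260),(215,115,330,230)),("side",(270,140,315,180),(160,140,280,240))):
    c=cs[n]; P=pts(c); hsv=cv2.cvtColor(c["img"],cv2.COLOR_BGR2HSV); H,S,V=cv2.split(hsv)
    def roi(b):
        m=np.zeros(H.shape,bool); m[b[1]:b[3],b[0]:b[2]]=1; return m
    m=roi(box)&(abs(H.astype(int)-112)<14)&(S>150)
    t=m&(abs(P[...,2]-.054)<.006)
    X=P[t]; print(n,"rib px",m.sum(),t.sum(),"z",np.percentile(X[:,2],[10,50,90]).round(4))
    v,u=np.nonzero(t); Q=onplane(c,np.c_[u,v],np.array([0,0,1.]),.054)
    r=cv2.minAreaRect((Q[:,:2]*1000).astype(np.float32)); print(" rib rect mm",r, "mean",Q.mean(0).round(4))
    b=roi(box)&(S>50)&(H<30)&(P[...,2]>.006)&(P[...,2]<.03)
    v,u=np.nonzero(b|m&(P[...,2]>.006)); Q=onplane(c,np.c_[u,v],np.array([0,0,1.]),.012)
    if n=="top":print(" base rect",cv2.minAreaRect((Q[:,:2]*1000).astype(np.float32)))
    # paper
    p=roi(pb)&(S<40)&(V>90)&(P[...,2]>.035)
    k,l,st,_=cv2.connectedComponentsWithStats(cv2.erode(p.astype(np.uint8),np.ones((1,1))))
    i=1+np.argmax(st[1:,4]); 
    A=P[p]
    for _ in range(5):
        q=A.mean(0); nn=np.linalg.svd(A-q,full_matrices=False)[2][2]; nn*=np.sign(nn[2]); e=(A-q)@nn; A=A[abs(e)<.004]
    print(" plane n",nn.round(4),"k",(nn@q).round(4),"tilt",np.arccos(nn[2]).round(4),"rms",((A-q)@nn).std().round(5),len(A))
    g=cv2.cvtColor(c["img"],cv2.COLOR_BGR2GRAY)
    # dark frame
    d=roi(pb)&(g<90)
    k,l,st,ce=cv2.connectedComponentsWithStats(d.astype(np.uint8),connectivity=8)
    for i in range(1,k):
        if st[i,4]>60: print("  comp",st[i],ce[i].round(1))
E
python3 m.py
```

```text
top rib px 256 188 z [0.0509 0.0537 0.0565]
 rib rect mm ((482.2727966308594, -287.42535400390625), (20.213685989379883, 58.062591552734375), 62.91615676879883) mean [ 0.4824 -0.2879  0.054 ]
 base rect ((482.420654296875, -288.73236083984375), (60.55388641357422, 69.63418579101562), 63.18623733520508)
 plane n [-0.6872  0.1335  0.7141] k -0.3745 tilt 0.7755 rms 0.00155 225
  comp [ 217  121  103  107 3082] [265.2 174.5]
  comp [315 145  12  16 114] [321. 151.]
  comp [247 151  45  47 289] [268.7 173.5]
side rib px 290 81 z [0.0496 0.0531 0.0552]
 rib rect mm ((484.3373107910156, -278.41107177734375), (28.312335968017578, 59.730308532714844), 60.625823974609375) mean [ 0.4837 -0.2796  0.054 ]
 plane n [-0.378  -0.0197  0.9256] k -0.1499 tilt 0.3882 rms 0.00098 267
  comp [ 160  140  119  100 5301] [216.4 203.7]
  comp [199 159  50  37 252] [223.9 177. ]
```

```bash
cat > fr.py <<'E'
from h import *
def frame(c,xy):
    """paper plane and frame from the dark closed line round pixel xy"""
    P=pts(c); g=cv2.cvtColor(c["img"],cv2.COLOR_BGR2GRAY)
    d=cv2.adaptiveThreshold(g,255,cv2.ADAPTIVE_THRESH_MEAN_C,cv2.THRESH_BINARY_INV,21,25)
    cn,hi=cv2.findContours(d,cv2.RETR_CCOMP,cv2.CHAIN_APPROX_NONE)
    cand=[k for k in range(len(cn)) if hi[0][k][3]>=0 and cv2.pointPolygonTest(cn[k],xy,False)>0]
    if not cand: return None
    k=min(cand,key=lambda k:cv2.contourArea(cn[k])); inner=cn[k]; outer=cn[hi[0][k][3]]
    M=np.zeros(g.shape,np.uint8); cv2.drawContours(M,[inner],-1,1,-1)
    A=P[(M>0)&(c["depth"]>0)]
    for _ in range(6):
        q=np.median(A,0) if _==0 else A.mean(0); n=np.linalg.svd(A-q,full_matrices=False)[2][2]; n*=np.sign(n[2]); A=A[abs((A-q)@n)<.005]
    k0=n@A.mean(0)
    L=np.zeros(g.shape,np.uint8); cv2.drawContours(L,[outer],-1,1,-1)
    out=[]
    ex=np.array([n[2],0,-n[0]]); ex/=np.linalg.norm(ex); ey=np.cross(n,ex)
    for K in (M,L):
        v,u=np.nonzero(K); Q=onplane(c,np.c_[u,v],n,k0); ab=np.c_[Q@ex,Q@ey].astype(np.float32)*1000
        r=cv2.minAreaRect(ab); a=(r[2]+45)%90-45; s=r[1] if abs(((r[2])%180)-0)<45 else r[1][::-1]
        out.append((r[0],s,a,ab.mean(0)))
    m=out[1]; ctr=(m[3][0]*ex+m[3][1]*ey)/1000+n*k0
    print("n",n.round(4),"k",round(k0,4),"tilt",np.arccos(n[2]).round(4),"downhill az",np.degrees(np.arctan2(-n[1],-n[0])).round(2),"N",len(A))
    for o in out: print("  rect ctr",np.round(o[0],1),"size",np.round(o[1],1),"ang",round(o[2],2),"centroid",o[3].round(1))
    xh=ex*np.cos(np.radians(m[2]))+ey*np.sin(np.radians(m[2]))
    print("  centre",ctr.round(4),"x axis",xh.round(4),"az",np.degrees(np.arctan2(xh[1],xh[0])).round(2))
    return ctr,xh,n
if __name__=="__main__":
    import pickle
    cs=pickle.load(open("c0.pkl","rb"))
    for n,xy in (("top",(269,174)),("side",(224,177))): print(n); frame(cs[n],xy)
E
python3 fr.py
```

```text
top
n [-0.3741  0.0565  0.9257] k -0.1506 tilt 0.388 downhill az -8.59 N 1390
  rect ctr [624.2 -45.7] size [98.9 88.4] ang -8.03 centroid [624.7 -45.7]
  rect ctr [624.3 -45.8] size [102.   92.3] ang -7.8 centroid [624.8 -45.8]
  centre [ 0.6347 -0.0543  0.0972] x axis [ 0.9157 -0.1354  0.3784] az -8.41
side
n [-0.3741  0.0551  0.9258] k -0.1512 tilt 0.3878 downhill az -8.38 N 854
  rect ctr [626.3 -46.2] size [97.8 90.9] ang -8.56 centroid [626.1 -44.1]
  rect ctr [626.1 -45.5] size [102.   92.7] ang -8.25 centroid [626.2 -43.9]
  centre [ 0.6363 -0.0522  0.0969] x axis [ 0.9146 -0.1433  0.3781] az -8.91
```

```bash
cat >> h.py <<'E'
def rv(x,z):
    x=np.array(x,float); z=np.array(z,float)/np.linalg.norm(z); x=x-z*(x@z); x/=np.linalg.norm(x)
    return Rn.from_matrix(np.c_[x,np.cross(z,x),z]).as_rotvec()
def wrist(name,save=True):
    c={k:np.asarray(v) for k,v in get_image("wrist").items()}
    if save: cv2.imwrite(f"pics/{name}.png",c["img"])
    import pickle; pickle.dump(c,open(name+".pkl","wb")); return c
E
python3 - <<'E'
from h import *
a=np.radians(-27); bx=np.array([np.cos(a),np.sin(a),0]); az=np.radians(-8.5); t=.388
n=np.array([-np.sin(t)*np.cos(az),-np.sin(t)*np.sin(az),np.cos(t)]); sx=np.array([np.cos(t)*np.cos(az),np.cos(t)*np.sin(az),np.sin(t)])
C=np.array([.6355,-.0535,.097])
for s in (1,-1):
    for p,r in (((.4823,-.288,.15),rv(s*bx,[0,0,-1])),((.4823,-.288,.038),rv(s*bx,[0,0,-1])),(C+n*.15,rv(s*sx,-n)),(C+n*.035,rv(s*sx,-n)),((.55,-.06,.33),rv(s*sx,[0,0,-1]))):
        q=inverse_kinematics(p,r); print(s,None if q is None else np.round(q,2))
E
```

```text
1 [-0.62  0.45  1.68 -0.    1.01  1.42]
1 [-0.62  0.61  1.75 -0.    0.78  1.42]
1 [-0.16  0.22  1.84  0.01  0.7   1.55]
1 [-0.16  0.44  1.83  0.01  0.49  1.55]
1 [-0.19  0.27  1.49 -0.    1.39  1.53]
-1 [-0.62  0.45  1.68  0.    1.01 -1.72]
-1 [-0.62  0.61  1.75 -0.    0.78 -1.72]
-1 [-0.16  0.22  1.84  0.01  0.7  -1.59]
-1 [-0.16  0.44  1.83  0.01  0.49 -1.59]
-1 [-0.19  0.27  1.49  0.    1.39 -1.62]
```

Run:
```python
from h import *
a=np.radians(-27); bx=[np.cos(a),np.sin(a),0]
move_ptp([.54,-.06,.36],rv([np.cos(.148),-np.sin(.148),0],[0,0,-1])); dwell(.2)
c=wrist("w1"); print((-c["R"].T@c["t"]).round(3),c["R"][2].round(3),observe()["clock"],observe()["ee_pos"])
move_ptp([.4823,-.288,.22],rv(bx,[0,0,-1])); dwell(.2)
d=wrist("w2"); print((-d["R"].T@d["t"]).round(3),d["R"][2].round(3),observe()["clock"])
cv2.imwrite("pics/w12.png",cv2.resize(np.hstack([c["img"],d["img"]]),(800,300)))
```

```text
[ 0.619 -0.073  0.529] [-0.286  0.043 -0.957] 2.325 [ 0.53994931 -0.06038512  0.35988683]
[ 0.554 -0.325  0.39 ] [-0.257  0.13  -0.958] 3.6333
```

View pics/w12.png

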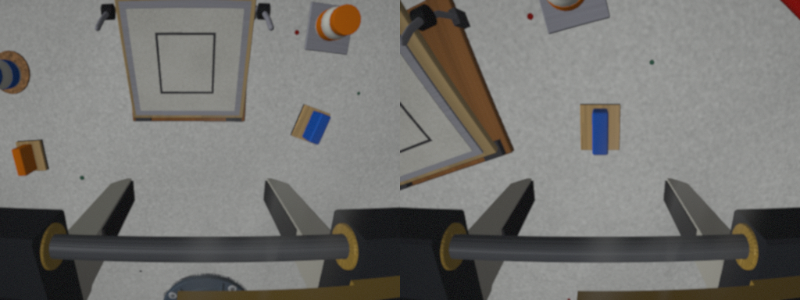

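Left half: the frame is near (185,63) in the paper. Right half: the blue block lies at (600,128), nearly aligned with the jaws. Measuring both in these views.

Run:
```python
from fr import *
import pickle
c=pickle.load(open("w1.pkl","rb")); frame(c,(237,80))
c=pickle.load(open("w2.pkl","rb")); P=pts(c); H,S,V=cv2.split(cv2.cvtColor(c["img"],cv2.COLOR_BGR2HSV))
z=P[...,2]; R=np.zeros(H.shape,bool); R[110:220,210:310]=1
m=R&(abs(H.astype(int)-112)<14)&(S>130)
for nm,k,h in (("rib",m&(abs(z-.054)<.007),.054),("base",R&(S>60)&(H<30)&(z<.03)|m,.012)):
    k=cv2.morphologyEx(k.astype(np.uint8),cv2.MORPH_OPEN,np.ones((3,3)))
    v,u=np.nonzero(k); Q=onplane(c,np.c_[u,v],np.array([0,0,1.]),h)
    print(nm,len(u),cv2.minAreaRect((Q[:,:2]*1000).astype(np.float32)),Q.mean(0).round(4),"z",np.median(z[k>0]).round(4))
```

```text
n [-0.3723  0.058   0.9263] k -0.1484 tilt 0.3864 downhill az -8.85 N 5085
  rect ctr [624.8 -45.8] size [95.2 86.7] ang -8.17 centroid [627.6 -46.3]
  rect ctr [625.  -45.9] size [101.5  91.9] ang -7.99 centroid [627.7 -46.4]
  centre [ 0.6367 -0.0549  0.0991] x axis [ 0.9158 -0.1388  0.3768] az -8.62
rib 997 ((483.92950439453125, -290.6557312011719), (18.744979858398438, 58.17055130004883), 62.6907958984375) [ 0.4847 -0.2907  0.054 ] z 0.0545
base 2730 ((479.5343933105469, -288.1093444824219), (58.48194885253906, 74.67505645751953), 62.87503433227539) [ 0.4821 -0.2894  0.012 ] z 0.0133
```

Run:
```python
from h import *
a=np.radians(-27.1); r=rv([np.cos(a),np.sin(a),0],[0,0,-1])
x,y=.483,-.289
move_ptp([x,y,.10],r); dwell(.2); f0=observe()["ft_force"]
print("hit",move_l([x,y,.039],r,v=.08,until_force=4))
grip(.0,35); dwell(.2)
s=observe(); print("open",s["opening"],s["grasp_force"],s["ee_pos"],s["ft_force"]-f0)
move_l([x,y,.16],r,v=.12); dwell(.3)
s=observe(); print("open",s["opening"],s["grasp_force"],"df",s["ft_force"]-f0,s["clock"])
c=wrist("w3",0); d=get_image("side"); t=get_image("top")
import pickle; pickle.dump((d,t),open("c3.pkl","wb"))
cv2.imwrite("pics/g3.png",np.hstack([cv2.resize(c["img"],(400,300)),cv2.resize(d["img"][60:240,200:440],(400,300))]))
```

```text
hit False
open 0.021635500981438845 34.99920308589935 [ 0.48300651 -0.28900763  0.03900853] [ 0.20112418 -0.08876529 -0.42277907]
open 0.021530324833962132 34.99895453453064 df [ 0.39145176  0.38977196 -1.51666685] 8.0583
```

View pics/g3.png

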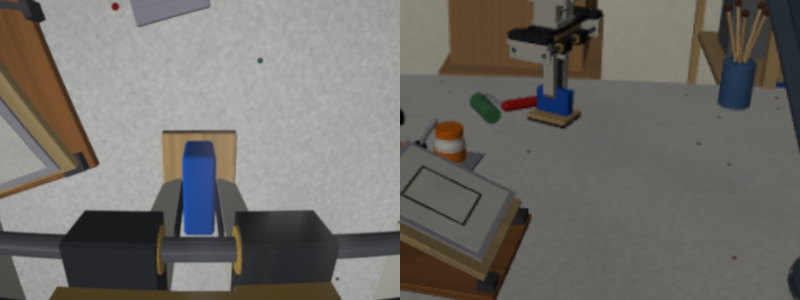

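The blue rib is held between the pads and the base hangs clear. Base far edge is at (163–236, 131) in the wrist half. Next I check where the block sits in the tool frame.

Run:
```python
from h import *
import pickle
c=pickle.load(open("w3.pkl","rb")); H,S,V=cv2.split(cv2.cvtColor(c["img"],cv2.COLOR_BGR2HSV)); P=pts(c)
s=observe(); T=Rn.from_rotvec(s["tool_rot"]).as_matrix(); o=s["ee_pos"]
loc=lambda Q:(Q-o)@T*1000
L=loc(P.reshape(-1,3)).reshape(P.shape)
m=(abs(H.astype(int)-112)<14)&(S>130)&(abs(L[...,0])<60)&(abs(L[...,1])<40)
t=m&(abs(L[...,2]+15)<6)
v,u=np.nonzero(t); Q=loc(onplane(c,np.c_[u,v],np.array([0,0,1.]),o[2]+.015)); print("rib",len(u),"depth z",np.median(L[...,2][t]).round(2),cv2.minAreaRect(Q[:,:2].astype(np.float32)))
b=(S>60)&(H<30)&(abs(L[...,2]-27)<8)&(abs(L[...,0])<60)&(abs(L[...,1])<50)
v,u=np.nonzero(b); Q=loc(onplane(c,np.c_[u,v],np.array([0,0,1.]),o[2]-.027)); 
print("base z",np.median(L[...,2][b]).round(2),"y",np.percentile(Q[:,1],[1,99]).round(1),"x",np.percentile(Q[:,0],[1,98,99.5]).round(1))
A=L[b]; k=np.c_[A[:,:2],np.ones(len(A))]; print("base plane slopes",np.linalg.lstsq(k,A[:,2],rcond=None)[0].round(4))
for sg in (-1,1):   # far edge straightness: max x vs y
    pass
ys=Q[:,1]; bins=[(y,np.percentile(Q[abs(ys-y)<2,0],98)) for y in range(-26,28,6)]; print(np.round(bins,1).tolist(), np.degrees(np.polyfit(*np.array(bins).T,1)[0]).round(2))
```

```text
rib 3993 depth z -15.39 ((1.52423095703125, 0.4214134216308594), (21.529788970947266, 60.435279846191406), 88.9372787475586)
base z 26.55 y [-28.3  29.9] x [-5.5 35.  35.1]
base plane slopes [ 1.32000e-02 -4.00000e-04  2.63942e+01]
[[-26.0, 34.4], [-20.0, 34.4], [-14.0, 35.0], [-8.0, 35.0], [-2.0, 35.7], [4.0, 35.0], [10.0, 35.0], [16.0, 34.7], [22.0, 34.4]] 0.11
```

```bash
cat >> h.py <<'E'
t_=.3875; az=np.radians(-8.6)
N=np.array([-np.sin(t_)*np.cos(az),-np.sin(t_)*np.sin(az),np.cos(t_)]); SX=np.array([np.cos(t_)*np.cos(az),np.cos(t_)*np.sin(az),np.sin(t_)]); SY=np.cross(N,SX)
C=np.array([.6349,-.0542,.0973])
def avg(n=12):
    F=[];M=[]
    for _ in range(n): s=observe(); F.append(s["ft_force"]); M.append(s["wrist_torque"]); dwell(.02)
    return np.mean(F,0),np.mean(M,0)
B=np.array([SX,SY,N])
E
python3 - <<'E'
from h import *
import json
r=rv(SX,-N)
move_l([.483,-.289,.25],v=.25)
move_ptp(C+N*.16-SX*.0005,r)
move_l(C+N*.06-SX*.0005,r,v=.12); dwell(.4)
f,m=avg(); json.dump([f.tolist(),m.tolist()],open("base.json","w"))
print("base",(B@f).round(2),(B@m).round(3))
hit=move_l(C+N*.033-SX*.0005,r,v=.02,until_force=2.0); dwell(.2)
f1,m1=avg(); s=observe()
print(hit,"F",(B@(f1-f)).round(2),"M",(B@(m1-m)).round(3),"h",((s["ee_pos"]-C)@B.T*1000).round(2),s["clock"],s["opening"])
c=wrist("w4",0); d=get_image("side")
import pickle; pickle.dump(d,open("s4.pkl","wb"))
cv2.imwrite("pics/g4.png",np.hstack([cv2.resize(c["img"],(400,300)),cv2.resize(d["img"][80:245,130:350],(400,300))]))
E
```

```text
base [-0.71  0.17 -1.18] [ 0.029  0.291 -0.013]
True F [ 3.08 -0.    4.81] M [ 0.005 -0.51   0.014] h [-9.800e-01  3.000e-02  3.786e+01] 12.725 0.021678774293696225
```

View pics/g4.png

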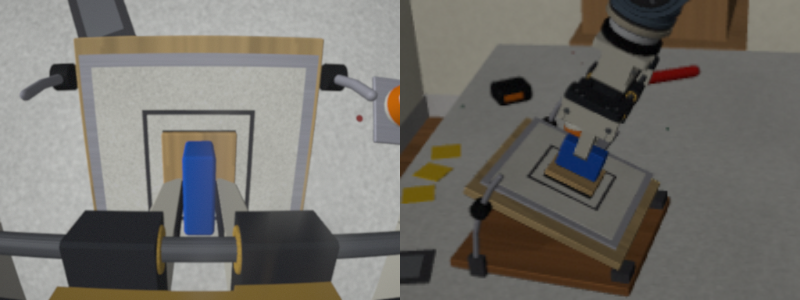

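The block is inside the frame, touching (wrist: base between x 163–236, frame lines at 147/251). There's a 3 N force along the slope, so I ease it sideways and use the response to find the torque lever arm.

Run:
```python
from h import *
import json
f,m=map(np.array,json.load(open("base.json")))
r=rv(SX,-N)
def rep(t):
    dwell(.15); f1,m1=avg(6); s=observe(); T=Rn.from_rotvec(s["tool_rot"]).as_matrix(); R=B@T
    print(t,"F",(B@(f1-f)).round(2),"M",(B@(m1-m)).round(3),"h",(B@(s["ee_pos"]-C)*1000).round(2),"tilt x,y mrad",(R[1,2]*1000).round(1),(R[0,2]*1000).round(1),s["clock"])
h=B@(observe()["ee_pos"]-C)
for dx in (0,.0004,.0008):
    move_l(C+B.T@(h+[dx,0,0]),r,v=.01); rep(dx)
```

```text
0 F [2.91 0.29 5.49] M [ 0.012 -0.475  0.004] h [-1.07  0.04 37.8 ] tilt x,y mrad 0.0 -0.0 13.325
0.0004 F [0.36 0.36 5.93] M [ 0.012 -0.023  0.008] h [-1.    0.04 37.73] tilt x,y mrad 0.0 -0.7 13.825
0.0008 F [-2.76  0.41  5.73] M [-0.026  0.587  0.003] h [-0.88  0.05 37.65] tilt x,y mrad 0.0 -1.3 14.325
```

Run:
```python
from h import *
import pickle
c=pickle.load(open("w4.pkl","rb")); hsv=cv2.cvtColor(c["img"],cv2.COLOR_BGR2HSV); H,S,V=cv2.split(hsv); g=cv2.cvtColor(c["img"],cv2.COLOR_BGR2GRAY)
k=N@(C-N*.001)
line=(g<70)&(S<90); line[:130]=0; line[270:]=0   # frame lines; rows of full image
m=np.zeros_like(line); m[130:225,170:340]=1
v,u=np.nonzero(line&m); Q=(onplane(c,np.c_[u,v],N,k)-C)@B.T*1000
far=Q[(abs(Q[:,1])<40)&(Q[:,0]>42)&(Q[:,0]<58)]
print("far line x",np.percentile(far[:,0],[2,50,98]).round(1),len(far),"slope deg",np.degrees(np.polyfit(far[:,1],far[:,0],1)[0]).round(2))
for s in (-1,1):
    e=Q[(Q[:,1]*s>38)&(Q[:,1]*s<54)&(Q[:,0]<44)]; print("side line y",np.percentile(e[:,1],[2,50,98]).round(1),len(e))
b=(S>70)&(H<30)&m
v,u=np.nonzero(b); Q=(onplane(c,np.c_[u,v],N,k+.012)-C)@B.T*1000
print("base y",np.percentile(Q[:,1],[1,99]).round(1),"far edge x",[np.percentile(Q[abs(Q[:,1]-y)<3,0],98).round(1) for y in (-22,-16,16,22)])
```

```text
far line x [47.6 48.3 49. ] 250 slope deg 0.33
side line y [-45.4 -44.5 -43.6] 219
side line y [42.9 43.8 44.8] 222
base y [-29.8  28.3] far edge x [np.float64(33.4), np.float64(33.6), np.float64(34.1), np.float64(34.1)]
```

Block is centred in the frame to about 0.5 mm and square to about 0.5°, so I press to 10 N and zero the side force.

Run:
```python
from h import *
import json
f,m=map(np.array,json.load(open("base.json")))
r=rv(SX,-N); L=.187
def rep():
    dwell(.2); f1,m1=avg(8); F=B@(f1-f); M=B@(m1-m); s=observe(); h=B@(s["ee_pos"]-C)
    cop=(-(M[1]+L*F[0])/F[2],(M[0]-L*F[1])/F[2])
    print("F",F.round(2),"M",M.round(3),"CoP mm",np.round(np.array(cop)*1000,1),"h",(h*1000).round(2),"op",round(s["opening"],4),round(s["clock"],2)); return F
h=B@(observe()["ee_pos"]-C); F=rep()
for i in range(6):
    if abs(F[2]-10)<.4 and abs(F[0])<1: break
    d=np.array([np.clip(F[0]/7,-.4,.4)*.7,0,-np.clip((10-F[2])/4,-1,.7)*.8])/1000
    h=h+d; move_l(C+B.T@h,r,v=.01); F=rep()
```

```text
F [-2.72  0.08  5.98] M [-0.019  0.59  -0.008] CoP mm [-13.8  -5.7] h [-8.900e-01  2.000e-02  3.764e+01] op 0.0217 14.66
F [-1.17  0.18  7.74] M [-0.015  0.287 -0.02 ] CoP mm [-8.9 -6.4] h [-0.91  0.05 37.22] op 0.0216 15.26
F [-0.88 -0.09  8.71] M [-0.029  0.3    0.004] CoP mm [-15.6  -1.3] h [-0.92  0.04 36.87] op 0.0214 15.84
F [-1.1  -0.    9.65] M [-0.015  0.306 -0.013] CoP mm [-10.5  -1.4] h [-0.9   0.06 36.69] op 0.0219 16.43
F [-0.95  0.04  9.81] M [-0.033  0.264 -0.011] CoP mm [-8.8 -4.2] h [-0.93  0.04 36.64] op 0.0218 17.01
```

Run:
```python
from h import *
import json
f,m=map(np.array,json.load(open("base.json")))
dwell(1.); f1,m1=avg(15); s=observe(); print("F",(B@(f1-f)).round(2),"M",(B@(m1-m)).round(3),"h",(B@(s["ee_pos"]-C)*1000).round(2),s["clock"],s["grasp_force"])
c=get_image("wrist"); d=get_image("side")
cv2.imwrite("pics/g5.png",np.hstack([cv2.resize(c["img"][80:272,128:384],(400,300)),cv2.resize(d["img"][120:220,160:293],(400,300))]))
```

```text
F [-0.79 -0.07  9.66] M [-0.027  0.263 -0.015] h [-0.94  0.05 36.64] 18.2583 35.00172793865204
```

View pics/g5.png

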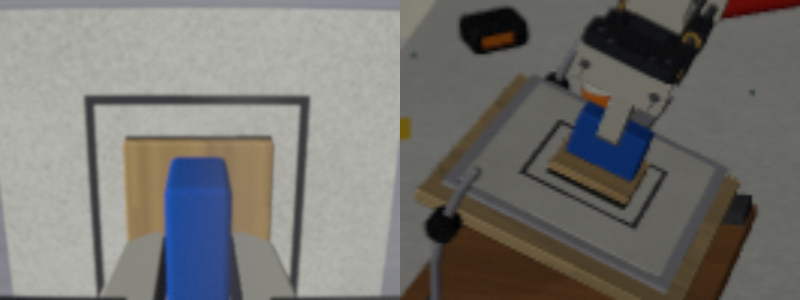

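The block lies flush inside the frame: base at x 125–272, frame lines at 90–305, and its edges are parallel to the lines. The force holds steady at 9.7 N, so I'm handing in.

```bash
python3 -c "
from plant import *
print(sign_off())"
```

```text
the job is handed in; nothing more can be done
None
```

I handed the job in at about 18 s: the gripper is holding the blue block flush on the paper, centred to about 0.5 mm and square to about 0.5° in the frame, pressing with a steady 9.7 N; the pots and the orange block were left alone.

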